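# Hold the drive collar on the flat of a carousel box's shaft

## Task

On the hand-painted music box, lower the open lid until it is fully shut, without slamming it; then take the steel shaft beside it between the fingers, best across its flat where it can be felt, turn it until the flat points at the brass arrow on the deck, and keep it in the fingers there for a moment. Next pick up the aluminium collar with the red thumbscrew, slip it over the shaft with the thumbscrew on the side of the flat (so also towards the arrow), and finish while still holding it there in the fingers, level, its top flush with the end of the shaft and well clear of the dark shoulder below, as if a friend were about to tighten the screw. Do not let go at the end, and leave the other things on the table where they are.

Things in the scene. Friction and masses are not known exactly. Their poses are not given: they have to be found in the camera images.
- music_box: White painted wooden music box, navy foot, fixed to the table, 150 (x) x 300 (y) x 60 mm high; origin at the centre of its underside; z up, front is -x. The +y part (160 mm long) is an open compartment with the hinged lid, the -y part (140 mm) a solid deck, top at 60 mm, with the shaft. Yaw within 0.3 rad of the world axes.
- lid (a joint): Hinge of the flat lid, rad: 0 shut, grows as it opens; 1.57 upright. The hinge has friction: the lid stays where it is left, and 1 to 4 N at the free edge move it. Starts between 0.7 and 1.15 (leaning over the compartment, so a downward push on its outer face shuts it).
- lid_hinge (a point): Point on the hinge axis, in the middle of the lid's rear (+x) edge, 60.5 mm above the table, at x +75, y +70 mm from the box's origin; the axis lies along the box's y. This frame turns with the lid: the lid, 150 long x 160 wide x 8 mm thick, runs from here along its -x, and its outer face (upper when shut) is at z = +8 mm.
- lid_push (a point): Point on the outer face of the lid, in the middle of its width, 130 mm from the hinge and 20 mm from the free (front) edge; axes turn with the lid, z points out of the outer face. A good place to push. No handle.
- shaft: Upright steel D-shaft on the deck, turns about its axis against 0.07 N m of friction; stays where left. Origin on the axis at deck level, 60 mm above the table, at x 0, y -90 mm in the box; z up; its -x points out of the flat and turns with it. A dark round shoulder, 32 mm diameter, 20 mm high; above it 38 mm of shaft, 24 mm diameter, but only 19 mm across the flat and the round back.
- flat (a point): Middle of the shaft's one flat: 7 mm from the axis, 19.5 mm wide, along the whole 38 mm of bright shaft, red stripe on it, 99 mm above the table. Axes as the shaft. At the start the flat is 0.6 to 1.7 rad counter-clockwise (from above) of the arrow's direction; it points at the arrow when the shaft's axes are parallel to the box's.
- shaft_end (a point): Centre of the round section on the end (top) face of the shaft, on the axis, 118 mm above the table; the last 3 mm are chamfered. Same axes as the shaft.
- pointer (a point): Brass arrow on the deck, 50 mm in front of the shaft's axis (towards the box's front edge), 60 mm above the table; the flat must point at it.
- collar: Loose aluminium collar lying flat on the table right of the box: 46 mm outside, 28 mm bore, 22 mm high, about 100 g; origin at the centre of its underside, z up. Red thumbscrew along its own -x, to 39 mm from the centre, head 16 mm wide; starts within 1 rad of world -x. Its 6 mm point reaches to 9.5 mm from the centre, so it passes the shaft only on the flat's side. Grip across its own y.
- collar_top (a point): Centre of the bore at the collar's top face, 22 mm above its underside.
- thumbscrew (a point): Centre of the collar's red thumbscrew head, 34 mm from the collar's axis along its -x, 11 mm above its underside.
- wood_ring: Bystander: brown wooden napkin ring, 48 mm diameter, 26 mm high, no screw; origin at the centre of its underside. It may lie in any of three places with the collar and the spool.
- ribbon_spool: Bystander: green spool, 48 mm diameter, 40 mm high; origin at the centre of its underside.
- varnish: Bystander: white bottle, 60 mm diameter, 130 mm high, at the back; origin at the centre of its underside.
- paint_jar: Bystander: blue jar, 64 mm diameter, 75 mm high, on the left; origin at the centre of its underside.
- brush: Bystander: paint brush lying on the table at the far right; origin under its middle.
- sanding_block: Bystander: cork block, 60 x 100 x 30 mm, behind, on the right; origin at the centre of its underside.
- mug: Bystander: blue mug, 80 mm diameter, 90 mm high, at the left; origin at the centre of its underside.

How it is judged:
By the outcome, as a careful person would: the job done as asked, in the order asked, and still so for the second after the job is handed in, while the arm keeps its last pose, push and grip.
It also fails if it takes over 72 s, if anything falls off the work surface, if the arm or the gripper's body presses on something with over 40 N, if the wrist force passes 120 N, or if a joint passes its speed limit or range.

## Robot

A 6-joint arm with a two-finger parallel gripper is mounted at the origin on the work surface. World frame = base frame: x ahead of the robot, y to its left, z up, the work surface at z = 0. Lengths are in m, angles in degrees, forces in N, time in s.
With the tool pointing down it reaches from about 0.35 to 0.775 m from the base axis. Payload 5.5 kg.
Tool frame: the origin (TCP) lies at the very end of the fingers, on their centre line; the grasp point (between the pads) lies 19 mm behind it; z points along the fingers, y is the line along which they close (so a half turn about z gives the same grasp; the last joint's range is limited). The gripper opens to 85 mm and grips with 20 to 120 N. Pads are 22 mm wide; open, the fingers measure 114 mm over their backs; the gripper's body (76 mm by 85 mm) begins 54 mm behind the grasp point. The pads swing forward as they close: fully open they stand 13 mm farther back than shut.
Start: joints at [-7.998, 17.945, 2.641, 74.691, 0, 82.002], TCP at [0.575, -0, 0.231] pointing down, gripper open.
Joint ranges: [-158.12, 158.12], [-49.38, 96.58], [-58.88, 72.47], [-126.05, 133.96], [-84.25, 85.87], [-180, 180]. Speed limits (degrees/s): [147.25, 147.25, 180, 180, 180, 180].

## Interface

Orientations are given as a 3x3 rotation matrix whose columns are the frame's x, y, z axes.
In Python, from workcell import monitor, cams, workorder gives the robot as it stands.
- The arm moves only by the tool play_rows, never from a script. Its argument "motion" is a list of rows, each an object with "delta_pos": the shift along the tool's x, y, z in mm, a list of three; "spin": the turn about the tool's z in degrees; "gripper": the closure, from -1 (fully open) to 1 (shut). A call has 1 to 8 rows; each row shifts and turns the commanded pose from where the row before left it, along the tool's axes as they then stand; what a row does not reach is not made up. A row lasts 1/8 s, in which the tool goes at most 62.5 mm and 10.7 degrees, less where a joint would pass 70% of its speed; a pose out of reach is approached as far as the arm can. A call is refused whole if a number of a shift passes 62.5 or a number of a turn 10.7, either way. A call with a gripper value outside its range is refused whole. The fingers move at their own pace and stop on an object; the grip force is fixed at half the most. Time passes only in rows, so rows that do not move let the fingers close. It gives the time, the measured TCP pose, the force, the opening and the grip force at its end, in the units of the state.
- monitor.sense(): the state, without advancing time (a new reading comes with each control period).
- cams.capture(name): name is "scene" or "side" or "wrist"; returns a dict with "img" (480x640x3 uint8, blue, green, red), "fx", "fy", "cx", "cy" (pixels), "view" (4x4, takes a point from world to camera coordinates); the wrist camera has in their place "tool_from_camera" (4x4, takes a point from camera to tool coordinates, whose origin is the TCP and whose axes are the flange's). Camera axes: x right, y down, z forward; pixel columns grow to the right and rows downward; lengths in m; the calibration is good to about 2 mm. The wrist camera is an equidistant fisheye: a pixel r from the principal point sees the ray r / f radians off the axis. A picture is of the moment at which its call begins: read the wrist's pose just before it. There is no depth.
- workorder.close_job(): hands the job in; it is judged then, once.
The state is a dict: "time_s": time; "joint_positions": joint angles; "joint_vel": joint speeds; "joint_torque": joint torques, N m; "tcp_pos": TCP position; "eef_rot": TCP orientation; "wrist_force": force on the tool from outside, world axes, zero at the start; "wrist_torque": the same for the moment, N m; "width": opening from 0.0 (shut) to 1.0 (fully open); "finger_force": force on a finger pad.
Only numpy, scipy, OpenCV 4.12 (cv2) and the standard library are available. Lean on these libraries where they do the work, as an engineer would, in place of code of your own. Each camera call takes 0.05 s, during which the arm holds its last target. There are 200 camera calls.

## Working session

There is one attempt and no reset: what is moved stays moved. The work goes in short steps, Python scripts to look and compute and a tool call to move; the robot and the scene stay as the last step left them, time stands still between calls to the robot, and variables do not carry over. Pictures are saved under pics/ and viewed, at most 11 in all, crops included, and the job is handed in when it is done.

Besides the shell and the picture viewer there is one more tool, called after ">>>" by a JSON object that holds its "api" and its "payload", one argument or row to a line. play_rows: Moves the arm, as the interface text tells. Its arguments: {"type":"object","properties":{"motion":{"type":"array"}},"required":["motion"]}

```bash
mkdir -p pics; ls; python3 - <<'E'
from workcell import monitor, cams
import cv2,numpy as np
s=monitor.sense();print(s)
for n in ("scene","side","wrist"):
    c=cams.capture(n);cv2.imwrite(f"pics/{n}0.png",c["img"]);np.save(f"pics/{n}0.npy",{k:v for k,v in c.items() if k!="img"},allow_pickle=True)
    print(n,{k:np.round(v,4).tolist() for k,v in c.items() if k!="img"})
E
```

```text
pics
{'time_s': 0.0, 'joint_positions': array([-7.99836010e+00,  1.79902884e+01,  2.57644481e+00,  7.46899732e+01,
        3.13763858e-04,  8.20042375e+01]), 'joint_vel': array([ 0.10645356, -0.05996322,  0.06293592,  0.01982298,  0.08215244,
        0.02425981]), 'joint_torque': array([-2.90074182e-03, -4.80629075e+01,  2.98531097e+01,  1.95313990e-02,
       -3.83516899e-04, -4.27451073e-05]), 'tcp_pos': array([5.74489693e-01, 6.50475818e-05, 2.30410197e-01]), 'eef_rot': array([[ 4.55728756e-05,  9.99998391e-01, -1.79355507e-03],
       [ 9.99999966e-01, -4.51110248e-05,  2.57545387e-04],
       [ 2.57464063e-04, -1.79356675e-03, -9.99998358e-01]]), 'wrist_force': array([ 0.72256847, -0.14803871,  0.05535766]), 'wrist_torque': array([ 0.03195935, -0.01050885, -0.02451073]), 'finger_force': 0.0, 'width': 0.9967483664503102}
scene {'fx': 546.4679, 'fy': 546.4679, 'cx': 324.4839, 'cy': 233.5417, 'view': [[-0.6881, 0.7253, -0.0205, 0.4267], [0.4584, 0.4126, -0.7871, -0.1485], [-0.5624, -0.5511, -0.6164, 1.7071], [0.0, 0.0, 0.0, 1.0]]}
side {'fx': 549.9927, 'fy': 549.9927, 'cx': 316.7555, 'cy': 243.1457, 'view': [[0.9873, -0.1582, 0.0125, -0.5623], [-0.1146, -0.7651, -0.6336, 0.0939], [0.1098, 0.6241, -0.7736, 1.346], [0.0, 0.0, 0.0, 1.0]]}
wrist {'fx': 371.6483, 'fy': 371.6483, 'cx': 319.8358, 'cy': 241.6366, 'tool_from_camera': [[0.0006, -0.9468, -0.3218, 0.0822], [1.0, 0.0007, -0.0002, -0.0001], [0.0004, -0.3218, 0.9468, -0.1429], [0.0, 0.0, 0.0, 1.0]]}
```

View pics/scene0.png

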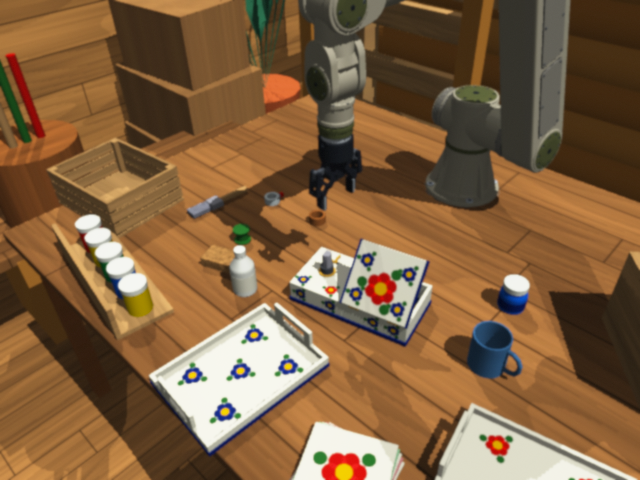

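View pics/side0.png

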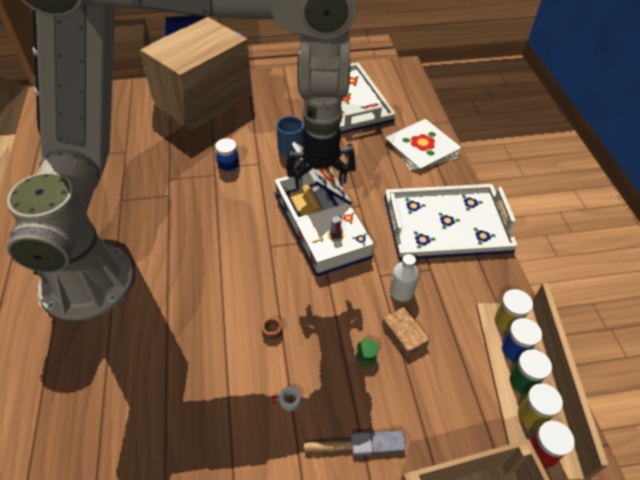

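View pics/wrist0.png

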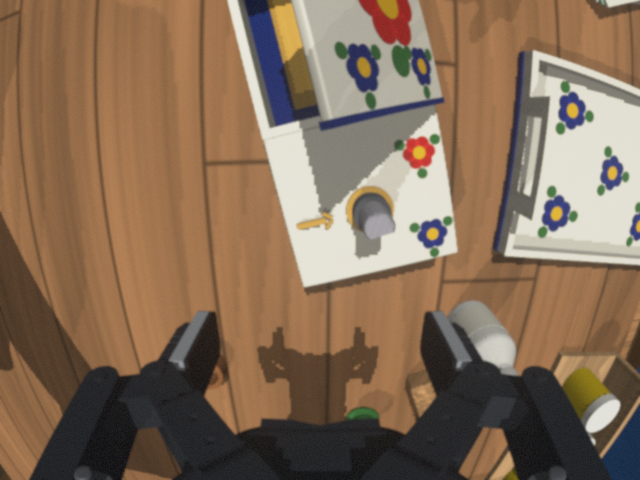

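The wrist view shows the deck corners near (264,138), (304,287) and (456,252), the shaft end at (380,222) and the arrow at (315,223). In the side view the collar is at (289,399) with its red screw at (275,399), and the shaft's red stripe faces the camera at about (336,230).

```bash
cat > h.py <<'E'
import numpy as np, cv2
from workcell import monitor, cams
def shot(n,tag=None):
    s=monitor.sense(); c=cams.capture(n); c["s"]=s; c["n"]=n
    if tag: cv2.imwrite(f"pics/{tag}.png",c["img"])
    return c
def ray(c,u,v):
    a=(u-c["cx"])/c["fx"]; b=(v-c["cy"])/c["fy"]
    if "view" in c:
        R=c["view"][:3,:3]; o=-R.T@c["view"][:3,3]; d=R.T@np.array([a,b,1.])
    else:
        r=np.hypot(a,b)+1e-12; d=np.array([a/r*np.sin(r),b/r*np.sin(r),np.cos(r)])
        T=c["tool_from_camera"]; E=c["s"]["eef_rot"]
        d=E@T[:3,:3]@d; o=c["s"]["tcp_pos"]+E@T[:3,3]
    return o,d/np.linalg.norm(d)
def at(c,u,v,z):
    o,d=ray(c,u,v); return o+d*(z-o[2])/d[2]
def tri(rs):
    A=sum(np.eye(3)-np.outer(d,d) for o,d in rs); b=sum((np.eye(3)-np.outer(d,d))@o for o,d in rs)
    return np.linalg.solve(A,b)
def px(c,P):
    P=np.asarray(P,float)
    if "view" in c: q=c["view"][:3,:3]@P+c["view"][:3,3]; return c["fx"]*q[0]/q[2]+c["cx"],c["fy"]*q[1]/q[2]+c["cy"]
    T=c["tool_from_camera"];E=c["s"]["eef_rot"]
    q=T[:3,:3].T@(E.T@(P-c["s"]["tcp_pos"])-T[:3,3]); r=np.hypot(q[0],q[1]); t=np.arctan2(r,q[2])
    return c["fx"]*t*q[0]/r+c["cx"],c["fy"]*t*q[1]/r+c["cy"]
def blob(c,lo,hi,roi,k=1):
    x0,y0,x1,y1=roi; h=cv2.cvtColor(c["img"][y0:y1,x0:x1],cv2.COLOR_BGR2HSV)
    m=cv2.inRange(h,lo,hi); n,l,st,ce=cv2.connectedComponentsWithStats(m)
    i=np.argsort(-st[1:,4])[:k]+1
    return [(np.round(ce[j]+[x0,y0],1),st[j].tolist()) for j in i]
E
python3 - <<'E'
from h import *
w=shot("wrist"); sd=shot("side"); sc=shot("scene")
for p in [(264,138),(304,287),(456,252)]: print("deck",p,at(w,*p,.06).round(4))
print("shaft end",at(w,379,222,.118).round(4),"ring",at(w,370,205,.06).round(4),"arrow",at(w,315,223,.06).round(4))
print("red screw",[(b,at(sd,*b[0],.011).round(4)) for b in blob(sd,(0,120,60),(10,255,255),(265,390,305,412),2)])
print("collar top side",at(sd,289.5,395,.022).round(4),at(sd,289,402,0).round(4))
print("screw scene",at(sc,280,196,.011).round(4),"collar",at(sc,272,198,.015).round(4))
print("paint",[b for b in blob(w,(0,120,90),(12,255,255),(360,0,460,110),2)])
img=w["img"]
a=cv2.resize(img[150:300,250:470],None,fx=2.7,fy=2.7,interpolation=cv2.INTER_CUBIC)
b=cv2.resize(sd["img"][150:280,260:390],(405,405),interpolation=cv2.INTER_CUBIC)
c=cv2.resize(sd["img"][370:430,250:330],(372,279),interpolation=cv2.INTER_CUBIC)
d=cv2.resize(sc["img"][180:220,240:320],(372,186),interpolation=cv2.INTER_CUBIC)
W=np.zeros((600,800,3),np.uint8);W[:290,:428]=cv2.resize(a,None,fx=.72,fy=.72)[:290,:428];W[:405//1*1,430:800][:370]=cv2.resize(b,(370,370));W[300:579,:372]=c;W[400:586,400:772]=d
cv2.imwrite("pics/m1.png",W)
E
```

```text
deck (264, 138) [0.5273 0.0675 0.06  ]
deck (304, 287) [ 0.5595 -0.0692  0.06  ]
deck (456, 252) [ 0.7025 -0.0345  0.06  ]
shaft end [0.6169 0.0103 0.118 ] ring [0.6178 0.0093 0.06  ] arrow [ 0.57   -0.0071  0.06  ]
red screw [((array([272.9, 399.2]), [5, 5, 7, 9, 54]), array([ 0.4165, -0.3749,  0.011 ]))]
collar top side [ 0.4516 -0.3759  0.022 ] [ 0.4492 -0.3814  0.    ]
screw scene [ 0.4265 -0.3701  0.011 ] collar [ 0.4538 -0.3758  0.015 ]
paint [(array([390. ,  21.2]), [0, 0, 51, 46, 1304]), (array([444.,  56.]), [84, 56, 1, 1, 1])]
```

View pics/m1.png

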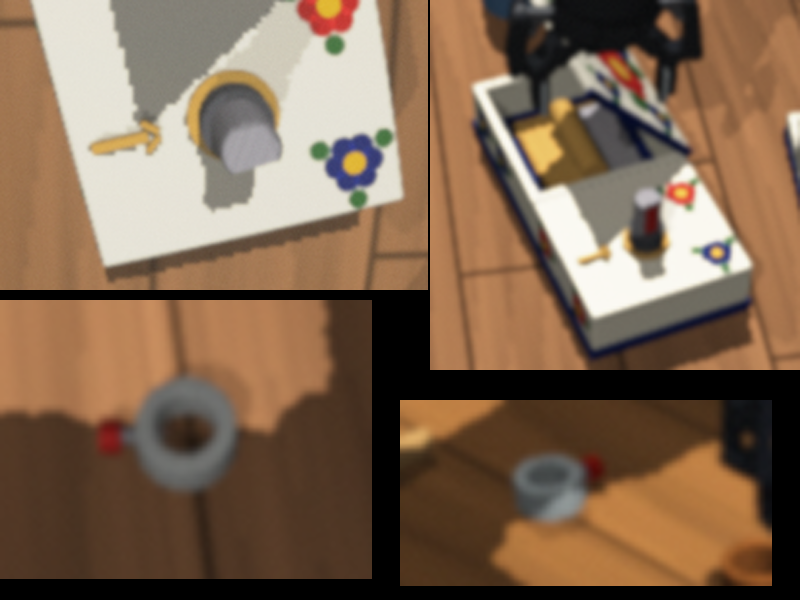

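```bash
cat >> h.py <<'E'
YAW=.234; C,S=np.cos(YAW),np.sin(YAW); SH=np.array([.6177,.0075,0.]); RB=np.array([[C,-S,0],[S,C,0],[0,0,1.]])
ORG=SH-RB@np.array([0,-.09,0])
def box(p): return ORG+RB@np.asarray(p,float)
def lid(r,th,y=.07,h=.008): # point on lid outer face
    return box([.075-r*np.cos(th)+h*np.sin(th),y,.0605+r*np.sin(th)+h*np.cos(th)])
def move(P):  # tool-axis shift in mm to put the TCP at P
    s=monitor.sense(); return (s["eef_rot"].T@(np.asarray(P)-s["tcp_pos"])*1000).round(1)
E
python3 - <<'E'
from h import *
w=shot("wrist"); sc=shot("scene")
for p in [(320,127),(316,118),(298,45)]:
    o,d=ray(w,*p); n=RB[:,1]; 
    P=o+d*((box([0,-.01,0])-o)@n)/(d@n); q=RB.T@(P-ORG); print(p,q.round(4),np.arctan2(q[2]-.0605,.075-q[0]))
for th in (.75,.85,.95,1.05,1.15):
    print(th,[np.round(px(sc,lid(.15,th,y))).tolist() for y in(-.01,.15)],[np.round(px(w,lid(.15,th,-.01,h))).tolist() for h in(0,.008)])
print(move(lid(.12,.9)))
E
```

```text
(320, 127) [-0.0251 -0.01    0.2369] 1.054943699263999
(316, 118) [-0.0211 -0.01    0.7132] 1.4245809550810788
(298, 45) [-0.0243 -0.01    0.3858] 1.2746364966136858
0.75 [[363.0, 239.0], [430.0, 261.0]] [[303.0, 129.0], [312.0, 126.0]]
0.85 [[361.0, 239.0], [428.0, 261.0]] [[322.0, 124.0], [333.0, 122.0]]
0.95 [[358.0, 238.0], [426.0, 261.0]] [[345.0, 119.0], [358.0, 117.0]]
1.05 [[356.0, 239.0], [424.0, 262.0]] [[371.0, 114.0], [386.0, 111.0]]
1.15 [[353.0, 240.0], [422.0, 264.0]] [[400.0, 109.0], [416.0, 106.0]]
[164.7  12.2  71.7]
```

```bash
python3 - <<'E'
from h import *
for th in (.85,.7,.55,.4,.25,.1,0): print(th,move(lid(.12,th)))
E
```

```text
0.85 [163.6   7.4  75.2]
0.7 [160.5  -5.6  87.2]
0.55 [157.8 -16.8 101.1]
0.4 [155.6 -25.9 116.6]
0.25 [154.  -32.5 133.2]
0.1 [153.  -36.7 150.7]
0 [152.7 -38.1 162.7]
```

>>> {"api": "play_rows", "payload": {
  "motion": [
    {"delta_pos":[50,2,0],"spin":0,"gripper":1},
    {"delta_pos":[55,2,0],"spin":0,"gripper":1},
    {"delta_pos":[50,2,0],"spin":0,"gripper":1},
    {"delta_pos":[8,1,15],"spin":0,"gripper":1},
    {"delta_pos":[0,0,20],"spin":0,"gripper":1},
    {"delta_pos":[0,0,15],"spin":0,"gripper":1},
    {"delta_pos":[0,0,5],"spin":0,"gripper":1},
    {"delta_pos":[0,0,5],"spin":0,"gripper":1}
  ]
}}

```text
time_s: 1.4
tcp_pos: [0.5823, 0.1624, 0.1713]
eef_rot: [[0.001, 1.0, 0.001], [1.0, -0.001, 0.0], [0.0, 0.001, -1.0]]
wrist_force: [0.4, -0.1, 0.3]
width: -0.002
finger_force: 0.0
```

>>> {"api": "play_rows", "payload": {
  "motion": [
    {"delta_pos":[0,0,8],"spin":0,"gripper":1},
    {"delta_pos":[-1,-4,8],"spin":0,"gripper":1},
    {"delta_pos":[-1,-4,6],"spin":0,"gripper":1},
    {"delta_pos":[-1,-5,6],"spin":0,"gripper":1},
    {"delta_pos":[-1,-5,6],"spin":0,"gripper":1},
    {"delta_pos":[-1,-6,7],"spin":0,"gripper":1},
    {"delta_pos":[-1,-5,7],"spin":0,"gripper":1},
    {"delta_pos":[-1,-4,8],"spin":0,"gripper":1}
  ]
}}

```text
time_s: 2.4
tcp_pos: [0.5486, 0.156, 0.1148]
eef_rot: [[-0.0, 1.0, -0.0], [1.0, 0.0, 0.0], [0.0, -0.0, -1.0]]
wrist_force: [0.2, 0.2, 0.4]
width: -0.001
finger_force: 0.4
```

>>> {"api": "play_rows", "payload": {
  "motion": [
    {"delta_pos":[-1,-4,8],"spin":0,"gripper":1},
    {"delta_pos":[-1,-3,8],"spin":0,"gripper":1},
    {"delta_pos":[-1,-3,8],"spin":0,"gripper":1},
    {"delta_pos":[0,-2,7],"spin":0,"gripper":1},
    {"delta_pos":[0,-2,6],"spin":0,"gripper":1},
    {"delta_pos":[0,-1,5],"spin":0,"gripper":1},
    {"delta_pos":[0,0,3],"spin":0,"gripper":1},
    {"delta_pos":[0,0,2],"spin":0,"gripper":1}
  ]
}}

```text
time_s: 3.4
tcp_pos: [0.5338, 0.153, 0.0684]
eef_rot: [[-0.0, 1.0, -0.0], [1.0, 0.0, -0.0], [-0.0, -0.0, -1.0]]
wrist_force: [-5.2, -1.8, 14.7]
width: -0.001
finger_force: 7.4
```

>>> {"api": "play_rows", "payload": {
  "motion": [
    {"delta_pos":[0,0,1.5],"spin":0,"gripper":1},
    {"delta_pos":[0,0,0],"spin":0,"gripper":1},
    {"delta_pos":[0,0,0],"spin":0,"gripper":1},
    {"delta_pos":[0,0,-20],"spin":0,"gripper":1},
    {"delta_pos":[0,0,-50],"spin":0,"gripper":1},
    {"delta_pos":[-50,28,-45],"spin":0,"gripper":-1},
    {"delta_pos":[-50,28,0],"spin":0,"gripper":-1},
    {"delta_pos":[-45,28,0],"spin":0,"gripper":-1}
  ]
}}

```text
time_s: 4.4
tcp_pos: [0.6154, 0.0137, 0.1766]
eef_rot: [[-0.0, 1.0, 0.002], [1.0, 0.0, -0.0], [-0.0, 0.002, -1.0]]
wrist_force: [-1.0, 0.2, -0.4]
width: 0.635
finger_force: 0.0
```

>>> {"api": "play_rows", "payload": {
  "motion": [
    {"delta_pos":[0,0,0],"spin":-10.7,"gripper":-1},
    {"delta_pos":[0,0,0],"spin":-10.7,"gripper":-1},
    {"delta_pos":[0,0,0],"spin":-10.7,"gripper":-1},
    {"delta_pos":[0,0,0],"spin":-10.7,"gripper":-1},
    {"delta_pos":[0,0,0],"spin":-10.7,"gripper":-1},
    {"delta_pos":[0,0,0],"spin":-10.7,"gripper":-1},
    {"delta_pos":[0,0,0],"spin":-10.7,"gripper":-1},
    {"delta_pos":[0,0,0],"spin":-10.7,"gripper":-1}
  ]
}}

```text
time_s: 5.4
tcp_pos: [0.6141, 0.0151, 0.1753]
eef_rot: [[-0.998, 0.071, 0.0], [0.071, 0.998, 0.0], [-0.0, 0.0, -1.0]]
wrist_force: [-0.1, -0.7, -0.1]
width: 1.0
finger_force: 0.0
```

>>> {"api": "play_rows", "payload": {
  "motion": [
    {"delta_pos":[0,0,0],"spin":-10.7,"gripper":-1},
    {"delta_pos":[0,0,0],"spin":-10.7,"gripper":-1},
    {"delta_pos":[0,0,0],"spin":0,"gripper":-1}
  ]
}}

```text
time_s: 5.78
tcp_pos: [0.6141, 0.0151, 0.1754]
eef_rot: [[-0.957, -0.29, 0.0], [-0.29, 0.957, 0.0], [-0.0, 0.0, -1.0]]
wrist_force: [0.0, -0.1, 0.1]
width: 1.002
finger_force: 0.0
```

```bash
python3 - <<'E'
from h import *
s=monitor.sense(); print(s["tcp_pos"],s["joint_positions"].round(1),s["width"])
w=shot("wrist"); sc=shot("scene"); print("pred end",px(w,SH+[0,0,.118]))
u,v=map(int,px(w,SH+[0,0,.118]))
print("lid edge pred scene",px(sc,lid(.15,0,-.01)),px(sc,lid(.15,0,.15)))
W=np.zeros((600,800,3),np.uint8);W[:360,:480]=cv2.resize(w["img"],(480,360))
x0,y0=u-60,v-60; print("crop",x0,y0)
W[:320,480:]=cv2.resize(w["img"][y0:y0+120,x0:x0+120],(320,320),interpolation=cv2.INTER_CUBIC)
W[360:600,:400]=cv2.resize(sc["img"][220:340,270:470],(400,240))
cv2.imwrite("pics/m2.png",W); cv2.imwrite("pics/w2.png",w["img"])
E
```

```text
[0.61409677 0.01511432 0.17535135] [ -6.1  23.4   2.7  69.3   0.  -23. ] 1.0016560898745317
pred end (np.float64(306.56826169577033), np.float64(268.23939847282526))
lid edge pred scene (np.float64(370.6523410039569), np.float64(260.97642510311374)) (np.float64(432.7380638320729), np.float64(282.7534964117197))
crop 246 208
```

View pics/m2.png

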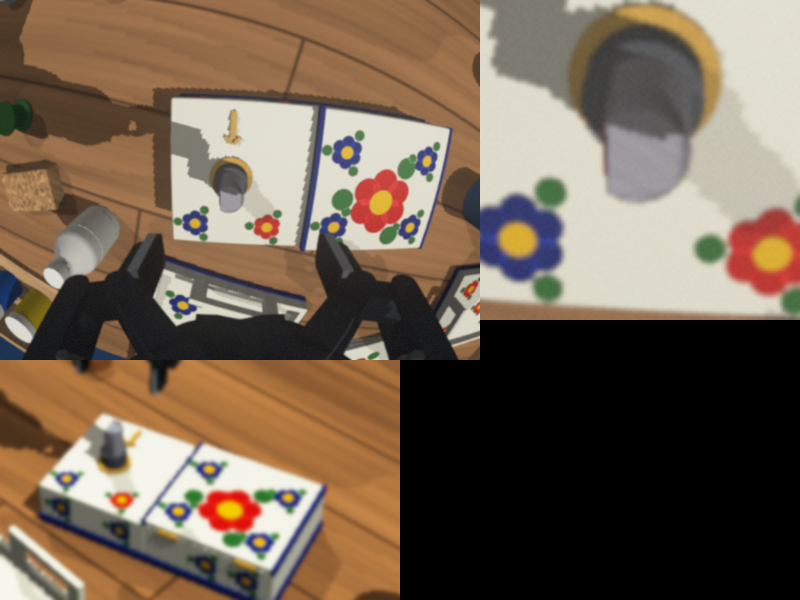

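The scene crop shows the lid shut. In the wrist view the shaft's end face is centred near (305,264), and its flat, on the left edge, is almost vertical in the image and so across the fingers. The deck corners are near (229,131) and (233,319).

```bash
python3 - <<'E'
from h import *
w=shot("wrist"); g=w["img"]
print("end",at(w,304.9,264.3,.118).round(4),"ring",at(w,246+165/2.667,208+68/2.667,.06).round(4))
# white deck outline
h=cv2.cvtColor(g,cv2.COLOR_BGR2HSV); m=cv2.inRange(h,(15,5,170),(40,60,255))
m=cv2.morphologyEx(m,cv2.MORPH_CLOSE,np.ones((5,5)))
for q in [(229,131),(233,319),(403,332),(424,141)]: print(q,at(w,*q,.06).round(4))
# edges: scan rows/cols for left side & front side & back side
def line(pts): 
    P=np.array([at(w,*p,.06)[:2] for p in pts]); l=cv2.fitLine(P.astype(np.float32),cv2.DIST_HUBER,0,1e-4,1e-4).ravel(); return l
L=[];F=[];B=[]
for v in range(150,305,5):
    r=np.where(m[v,215:260]>0)[0]; 
    if len(r): L.append((215+r[0]-.5,v))
for u in range(265,410,5):
    r=np.where(m[115:165,u]>0)[0]; 
    if len(r): F.append((u,115+r[0]-.5))
    r=np.where(m[290:340,u]>0)[0]
    if len(r): B.append((u,290+r[-1]+.5))
for n,p in(("left -y",L),("front",F),("back",B)):
    l=line(p); print(n,len(p),l.round(4),np.degrees(np.arctan2(l[1],l[0])).round(2))
# shaft top edge profile
a=h[255:290:5,285:330]
for i,v in enumerate(range(250,292,4)): print(v,g[v,286:328].mean(1).astype(int).tolist())
E
```

```text
end [0.6156 0.0059 0.118 ] ring [0.615  0.0057 0.06  ]
(229, 131) [ 0.5588 -0.0685  0.06  ]
(233, 319) [ 0.7031 -0.0328  0.06  ]
(403, 332) [0.6745 0.1051 0.06  ]
(424, 141) [0.5255 0.0644 0.06  ]
left -y 24 [ 0.974   0.2267  0.6372 -0.0499] 13.1
front 29 [ 0.2344 -0.9721  0.5413  0.0035] -76.44
back 25 [ 0.2343 -0.9722  0.6832  0.0497] -76.45
250 [61, 62, 61, 65, 64, 66, 70, 74, 76, 84, 85, 89, 90, 88, 88, 87, 88, 87, 90, 89, 87, 91, 89, 89, 87, 84, 82, 80, 81, 76, 76, 74, 76, 75, 83, 88, 94, 95, 93, 88, 84, 85]
254 [111, 77, 67, 61, 65, 69, 85, 103, 107, 111, 105, 98, 92, 92, 90, 92, 91, 92, 93, 91, 91, 90, 90, 91, 91, 91, 93, 93, 91, 87, 87, 85, 81, 76, 73, 76, 85, 94, 94, 91, 87, 97]
258 [208, 185, 152, 114, 94, 84, 87, 116, 143, 153, 156, 157, 156, 157, 151, 149, 149, 149, 142, 131, 128, 122, 114, 106, 102, 102, 98, 94, 96, 103, 118, 125, 128, 124, 119, 110, 99, 98, 106, 122, 144, 167]
262 [216, 215, 214, 213, 196, 168, 125, 117, 138, 154, 154, 156, 155, 154, 155, 156, 156, 157, 157, 160, 158, 157, 155, 155, 153, 153, 153, 153, 156, 157, 158, 160, 157, 155, 149, 138, 128, 122, 1
[... 823 characters left out ...]
 153, 158, 175, 194, 208, 214, 216, 214, 214, 212, 205]
282 [216, 216, 216, 215, 216, 215, 214, 213, 207, 201, 189, 182, 166, 159, 157, 158, 159, 156, 156, 155, 154, 150, 151, 151, 154, 157, 164, 180, 191, 206, 211, 213, 214, 214, 216, 216, 215, 216, 217, 216, 216, 216]
286 [216, 216, 214, 216, 215, 216, 216, 214, 215, 215, 216, 216, 215, 215, 214, 215, 214, 217, 215, 215, 215, 214, 215, 217, 216, 216, 216, 216, 217, 215, 215, 215, 215, 216, 217, 215, 216, 214, 215, 215, 216, 215]
290 [216, 215, 215, 215, 216, 214, 214, 215, 216, 216, 215, 215, 215, 215, 215, 215, 216, 217, 217, 215, 216, 216, 215, 216, 216, 218, 216, 215, 217, 216, 216, 216, 214, 215, 216, 216, 217, 215, 214, 216, 214, 215]
```

>>> {"api": "play_rows", "payload": {
  "motion": [
    {"delta_pos":[0.2,-6.5,30],"spin":-2,"gripper":-1},
    {"delta_pos":[0,0,40],"spin":0,"gripper":-1},
    {"delta_pos":[0,0,19],"spin":0,"gripper":0},
    {"delta_pos":[0,0,0],"spin":0,"gripper":1},
    {"delta_pos":[0,0,0],"spin":0,"gripper":1},
    {"delta_pos":[0,0,0],"spin":0,"gripper":1},
    {"delta_pos":[0,0,0],"spin":0,"gripper":1},
    {"delta_pos":[0,0,0],"spin":0,"gripper":1}
  ]
}}

```text
time_s: 6.92
tcp_pos: [0.6168, 0.0088, 0.0881]
eef_rot: [[-0.946, -0.325, 0.003], [-0.325, 0.946, -0.0], [-0.003, -0.001, -1.0]]
wrist_force: [-0.7, 0.2, 5.2]
width: 0.202
finger_force: 59.6
```

>>> {"api": "play_rows", "payload": {
  "motion": [
    {"delta_pos":[-0.46,0,0],"spin":8,"gripper":1},
    {"delta_pos":[-0.46,0,0],"spin":10.5,"gripper":1},
    {"delta_pos":[-0.46,0,0],"spin":10.5,"gripper":1},
    {"delta_pos":[-0.46,0,0],"spin":10.5,"gripper":1},
    {"delta_pos":[-0.46,0,0],"spin":10.5,"gripper":1},
    {"delta_pos":[-0.46,0,0],"spin":10.5,"gripper":1},
    {"delta_pos":[-0.46,0,0],"spin":10.5,"gripper":1},
    {"delta_pos":[-0.46,0,0],"spin":10.5,"gripper":1}
  ]
}}

```text
time_s: 7.92
tcp_pos: [0.6196, 0.0077, 0.0881]
eef_rot: [[-0.456, 0.89, 0.002], [0.89, 0.456, -0.001], [-0.002, 0.002, -1.0]]
wrist_force: [-1.3, 0.2, 7.4]
width: 0.21
finger_force: 59.2
```

>>> {"api": "play_rows", "payload": {
  "motion": [
    {"delta_pos":[-0.46,0,0],"spin":10.5,"gripper":1},
    {"delta_pos":[-0.1,0,0],"spin":3.5,"gripper":1},
    {"delta_pos":[0,0,0],"spin":0,"gripper":1},
    {"delta_pos":[0,0,0],"spin":0,"gripper":1},
    {"delta_pos":[0,0,0],"spin":0,"gripper":1}
  ]
}}

```text
time_s: 8.55
tcp_pos: [0.6198, 0.0072, 0.0881]
eef_rot: [[-0.233, 0.972, 0.002], [0.972, 0.233, -0.001], [-0.001, 0.002, -1.0]]
wrist_force: [-2.6, 0.1, 6.5]
width: 0.206
finger_force: 59.6
```

```bash
python3 - <<'E'
from h import *
s=monitor.sense(); E=s["eef_rot"];print(s["tcp_pos"],s["joint_positions"].round(1),s["width"],s["wrist_force"],s["wrist_torque"],np.degrees(np.arctan2(E[1,1],E[0,1])))
E
```

```text
[0.61983354 0.00718029 0.08810146] [-6.7 27.  -4.5 58.4 -0.  69.8] 0.20647277063039726 [-2.60512447  0.0961319   6.51011495] [-0.07187358  0.46794675 -0.01020682] 13.481344958760733
```

>>> {"api": "play_rows", "payload": {
  "motion": [
    {"delta_pos":[0,0,0],"spin":0,"gripper":1},
    {"delta_pos":[0,0,0],"spin":0,"gripper":1},
    {"delta_pos":[0,0,0],"spin":0,"gripper":1},
    {"delta_pos":[0,0,0],"spin":0,"gripper":1},
    {"delta_pos":[0,0,0],"spin":0,"gripper":1},
    {"delta_pos":[0,0,0],"spin":0,"gripper":1},
    {"delta_pos":[0,0,0],"spin":0,"gripper":1},
    {"delta_pos":[0,0,0],"spin":0,"gripper":-1}
  ]
}}

```text
time_s: 9.55
tcp_pos: [0.6196, 0.0073, 0.087]
eef_rot: [[-0.233, 0.972, 0.001], [0.972, 0.233, -0.0], [-0.001, 0.001, -1.0]]
wrist_force: [-0.3, -0.2, 1.0]
width: 0.404
finger_force: 0.0
```

>>> {"api": "play_rows", "payload": {
  "motion": [
    {"delta_pos":[0,0,0],"spin":0,"gripper":-1},
    {"delta_pos":[0,0,0],"spin":0,"gripper":-1},
    {"delta_pos":[0,0,0],"spin":0,"gripper":-1},
    {"delta_pos":[0,0,-40],"spin":0,"gripper":-1},
    {"delta_pos":[0,0,-50],"spin":0,"gripper":-1},
    {"delta_pos":[0,0,0],"spin":0,"gripper":-1}
  ]
}}

```text
time_s: 10.3
tcp_pos: [0.6222, 0.0071, 0.1812]
eef_rot: [[-0.234, 0.972, 0.009], [0.972, 0.234, -0.001], [-0.003, 0.008, -1.0]]
wrist_force: [0.7, 0.1, -0.4]
width: 1.0
finger_force: 0.0
```

```bash
python3 - <<'E'
from h import *
s=monitor.sense(); print(s["tcp_pos"],s["width"])
w=shot("wrist","w3"); A=np.array([.6174,.0064,0])
u,v=px(w,A+[0,0,.118]); print(u,v)
x0,y0=int(u)-80,int(v)-80
cv2.imwrite("pics/m3.png",cv2.resize(w["img"][y0:y0+160,x0:x0+160],(600,600),interpolation=cv2.INTER_CUBIC)); print(x0,y0)
E
```

```text
[0.62215649 0.00712413 0.18123277] 1.0004115054545817
311.39101875629086 259.9853717266423
231 179
```

View pics/m3.png

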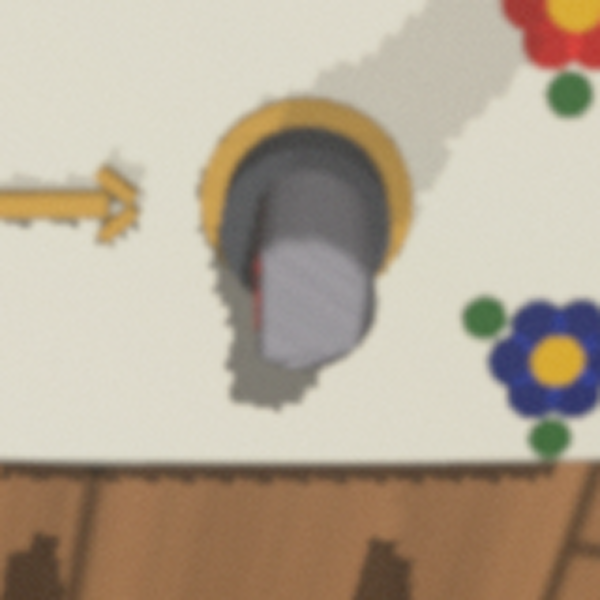

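The flat edge is vertical in the image at column ~300 and faces the arrow on the left. The end face centre, near (311,260), agrees with the axis I estimated from the grips. Next is the collar.

>>> {"api": "play_rows", "payload": {
  "motion": [
    {"delta_pos":[-47.7,-36.4,0],"spin":0,"gripper":-1},
    {"delta_pos":[-47.7,-36.4,0],"spin":0,"gripper":-1},
    {"delta_pos":[-47.7,-36.4,0],"spin":0,"gripper":-1},
    {"delta_pos":[-47.7,-36.4,0],"spin":0,"gripper":-1},
    {"delta_pos":[-47.7,-36.4,0],"spin":0,"gripper":-1},
    {"delta_pos":[-47.7,-36.4,0],"spin":0,"gripper":-1},
    {"delta_pos":[-47.7,-36.4,0],"spin":0,"gripper":-1},
    {"delta_pos":[0,0,30],"spin":-9.5,"gripper":-1}
  ]
}}

```text
time_s: 11.35
tcp_pos: [0.4482, -0.3818, 0.1465]
eef_rot: [[-0.389, 0.921, 0.002], [0.921, 0.389, -0.003], [-0.004, 0.001, -1.0]]
wrist_force: [0.5, 0.6, -0.5]
width: 1.002
finger_force: 0.0
```

>>> {"api": "play_rows", "payload": {
  "motion": [
    {"delta_pos":[0,0,0],"spin":-10.5,"gripper":-1},
    {"delta_pos":[0,0,0],"spin":-10.5,"gripper":-1},
    {"delta_pos":[0,0,0],"spin":-10.5,"gripper":-1},
    {"delta_pos":[0,0,0],"spin":-10.5,"gripper":-1},
    {"delta_pos":[0,0,0],"spin":-10.5,"gripper":-1},
    {"delta_pos":[0,0,0],"spin":-10.5,"gripper":-1},
    {"delta_pos":[0,0,0],"spin":-4,"gripper":-1},
    {"delta_pos":[0,0,0],"spin":0,"gripper":-1}
  ]
}}

```text
time_s: 12.35
tcp_pos: [0.4488, -0.376, 0.1448]
eef_rot: [[-1.0, 0.001, -0.002], [0.001, 1.0, 0.002], [0.002, 0.002, -1.0]]
wrist_force: [-0.4, -0.4, -0.5]
width: 0.998
finger_force: 0.0
```

```bash
python3 - <<'E'
from h import *
s=monitor.sense(); print(s["tcp_pos"],s["joint_positions"].round(1),s["eef_rot"].round(3))
w=shot("wrist","w4")
r=blob(w,(0,130,60),(8,255,255),(150,80,500,400),3)+blob(w,(172,130,60),(180,255,255),(150,80,500,400),2)
for b in r: print(b,at(w,*b[0],.011).round(4))
for p in ([.452,-.377,.022],[.418,-.375,.011]): print(px(w,p))
u,v=map(int,px(w,[.44,-.377,.015])); x0,y0=u-100,v-75
cv2.imwrite("pics/m4.png",cv2.resize(w["img"][y0:y0+150,x0:x0+200],(800,600),interpolation=cv2.INTER_CUBIC)); print(x0,y0)
E
```

```text
[ 0.44877976 -0.37603029  0.14484475] [-47.8  21.4  -4.8  64.    0.  -47.8] [[-1.     0.001 -0.002]
 [ 0.001  1.     0.002]
 [ 0.002  0.002 -1.   ]]
(array([319.8, 189.7]), [159, 102, 23, 17, 318]) [ 0.4181 -0.3765  0.011 ]
(np.float64(319.16255340368957), np.float64(236.8695340761027))
(np.float64(321.7821941219242), np.float64(189.59402590917017))
219 144
```

View pics/m4.png

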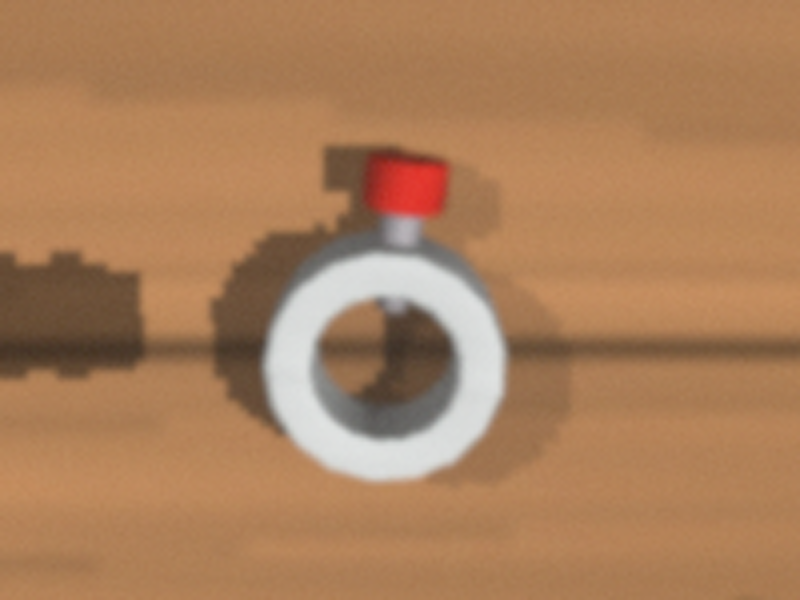

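The collar's top ring is centred near (315,235) and the red screw head is at (320,190), so the screw points almost along world -x.

```bash
python3 - <<'E'
from h import *
w=shot("wrist"); h=cv2.cvtColor(w["img"],cv2.COLOR_BGR2HSV)
m=cv2.inRange(h,(0,0,175),(180,45,255)); m[:200]=0;m[270:]=0;m[:,:280]=0;m[:,350:]=0
c=max(cv2.findContours(m,cv2.RETR_EXTERNAL,cv2.CHAIN_APPROX_NONE)[0],key=cv2.contourArea)
P=np.array([at(w,*p[0],.022)[:2] for p in c.astype(float)]).astype(np.float32)
print(cv2.fitEllipse(P*1000)); o=np.array(cv2.fitEllipse(P*1000)[0])/1000
r=at(w,319.8,189.7,.011)[:2]; d=r-o; print(o,r,np.hypot(*d),"screw dir",np.degrees(np.arctan2(d[1],d[0])))
n=at(w,219+402/4,144+228/4,.014)[:2]-o; print("neck dir",np.degrees(np.arctan2(n[1],n[0])),np.hypot(*n)); print(move([*o,.003]))
E
```

```text
((451.3512268066406, -380.0747375488281), (43.961185455322266, 44.03217315673828), 2.6870548725128174)
[ 0.45135123 -0.38007474] [ 0.41828963 -0.37662379] 0.033241210379560814 screw dir 174.0410861772945
neck dir 172.65536832659717 0.025151026662587186
[ -2.5  -4.  142.4]
```

>>> {"api": "play_rows", "payload": {
  "motion": [
    {"delta_pos":[-2.5,-4,40],"spin":0,"gripper":-1},
    {"delta_pos":[0,0,50],"spin":6,"gripper":-1},
    {"delta_pos":[0,0,40],"spin":0,"gripper":-1},
    {"delta_pos":[0,0,11],"spin":0,"gripper":-1},
    {"delta_pos":[0,0,0],"spin":0,"gripper":-0.5},
    {"delta_pos":[0,0,0],"spin":0,"gripper":-0.1},
    {"delta_pos":[0,0,0],"spin":0,"gripper":-0.1},
    {"delta_pos":[0,0,0],"spin":0,"gripper":-0.1}
  ]
}}

```text
time_s: 13.45
tcp_pos: [0.4527, -0.3817, 0.0067]
eef_rot: [[-0.995, 0.105, 0.002], [0.105, 0.995, -0.002], [-0.002, -0.002, -1.0]]
wrist_force: [0.1, -0.2, 0.9]
width: 0.551
finger_force: 0.5
```

>>> {"api": "play_rows", "payload": {
  "motion": [
    {"delta_pos":[1.2,1.6,2],"spin":0,"gripper":-0.3},
    {"delta_pos":[0,0,0],"spin":0,"gripper":-0.3},
    {"delta_pos":[0,0,0],"spin":0,"gripper":0},
    {"delta_pos":[0,0,0],"spin":0,"gripper":1},
    {"delta_pos":[0,0,0],"spin":0,"gripper":1},
    {"delta_pos":[0,0,0],"spin":0,"gripper":1},
    {"delta_pos":[0,0,0],"spin":0,"gripper":1}
  ]
}}

```text
time_s: 14.32
tcp_pos: [0.4508, -0.379, 0.0039]
eef_rot: [[-0.995, 0.105, -0.0], [0.105, 0.995, -0.0], [0.0, -0.0, -1.0]]
wrist_force: [-1.5, 0.5, 4.8]
width: 0.517
finger_force: 60.5
```

```bash
python3 - <<'E'
from h import *
s=monitor.sense(); E=s["eef_rot"];print(s["tcp_pos"],s["width"],s["wrist_force"],s["finger_force"],np.degrees(np.arctan2(E[1,1],E[0,1])))
w=shot("wrist","w5")
for b in blob(w,(0,130,60),(8,255,255),(250,100,400,300),2): print(b,at(w,*b[0],.011).round(4))
h=cv2.cvtColor(w["img"],cv2.COLOR_BGR2HSV)
cv2.imwrite("pics/m5.png",w["img"])
E
```

```text
[ 0.45081476 -0.37895044  0.00390271] 0.5172207070111196 [-1.46358225  0.52385314  4.83575114] 60.45061111450195 83.99984797220917
(array([320.8, 251.4]), [50, 134, 42, 36, 1348]) [ 0.4182 -0.3758  0.011 ]
```

View pics/m5.png

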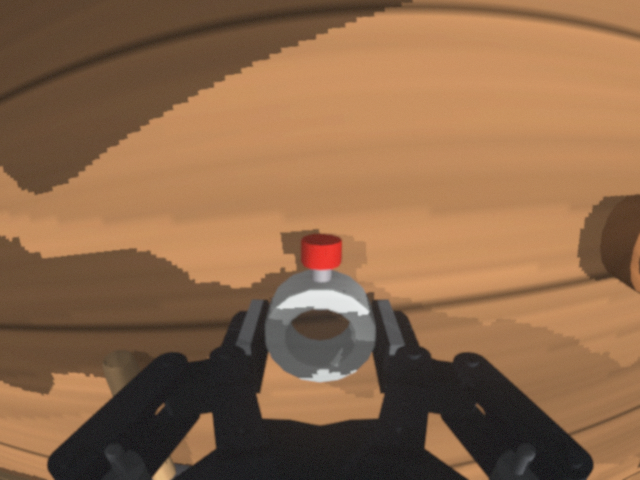

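>>> {"api": "play_rows", "payload": {
  "motion": [
    {"delta_pos":[0,0,-20],"spin":0,"gripper":1},
    {"delta_pos":[0,0,-40],"spin":0,"gripper":1},
    {"delta_pos":[0,0,-50],"spin":0,"gripper":1},
    {"delta_pos":[0,0,-50],"spin":0,"gripper":1},
    {"delta_pos":[-15,48,0],"spin":0,"gripper":1},
    {"delta_pos":[-15,48,0],"spin":0,"gripper":1},
    {"delta_pos":[-15,48,0],"spin":0,"gripper":1},
    {"delta_pos":[-15,48,0],"spin":0,"gripper":1}
  ]
}}

```text
time_s: 15.38
tcp_pos: [0.5309, -0.1928, 0.163]
eef_rot: [[-0.994, 0.105, -0.0], [0.105, 0.994, 0.0], [0.0, 0.0, -1.0]]
wrist_force: [0.5, -0.7, -1.3]
width: 0.514
finger_force: 61.4
```

>>> {"api": "play_rows", "payload": {
  "motion": [
    {"delta_pos":[-15,48,0],"spin":0,"gripper":1},
    {"delta_pos":[-15,48,0],"spin":0,"gripper":1},
    {"delta_pos":[-15,48,0],"spin":0,"gripper":1},
    {"delta_pos":[-15,48,0],"spin":0,"gripper":1},
    {"delta_pos":[-4.5,16.6,0],"spin":0,"gripper":1},
    {"delta_pos":[0,0,0],"spin":-9.7,"gripper":1},
    {"delta_pos":[0,0,0],"spin":-9.8,"gripper":1},
    {"delta_pos":[0,0,0],"spin":0,"gripper":1}
  ]
}}

```text
time_s: 16.38
tcp_pos: [0.6162, 0.0058, 0.163]
eef_rot: [[-0.973, -0.231, -0.001], [-0.231, 0.973, -0.0], [0.001, 0.0, -1.0]]
wrist_force: [0.3, 0.5, -1.5]
width: 0.519
finger_force: 61.5
```

```bash
cat > chk.py <<'E'
from h import *
A=np.array([.6174,.0064,0])
s=monitor.sense(); E=s["eef_rot"];print(s["tcp_pos"].round(4),s["width"].round(3),s["wrist_force"].round(2),s["wrist_torque"].round(2),s["finger_force"],"yaw",np.degrees(np.arctan2(E[1,1],E[0,1])).round(2))
w=shot("wrist","last")
for b in blob(w,(0,130,60),(8,255,255),(270,200,370,290),1):
    p=at(w,*b[0],s["tcp_pos"][2]+.0071); print(b[0],b[1],"screw in tool mm",(E.T@(p-s["tcp_pos"])*1000).round(2))
T=A+.0008*E[:,0]; T[2]=s["tcp_pos"][2]; print("to axis",move(T))
E
python3 chk.py; python3 - <<'E'
from h import *
w=shot("wrist"); s=w["s"]; z=s["tcp_pos"][2]+.0181
print([ (s["eef_rot"].T@(at(w,320.5,v,z)-s["tcp_pos"])*1000).round(2).tolist() for v in (275,381)])
cv2.imwrite("pics/m6.png",w["img"])
E
```

```text
[[27.77, -0.34, -18.07], [-22.46, -0.27, -18.12]]Traceback (most recent call last):
  File "chk.py", line 3, in <module>
    s=monitor.sense(); E=s["eef_rot"];print(s["tcp_pos"].round(4),s["width"].round(3),s["wrist_force"].round(2),s["wrist_torque"].round(2),s["finger_force"],"yaw",np.degrees(np.arctan2(E[1,1],E[0,1])).round(2))
                                                                  ^^^^^^^^^^^^^^^^
AttributeError: 'float' object has no attribute 'round'
```

View pics/m6.png

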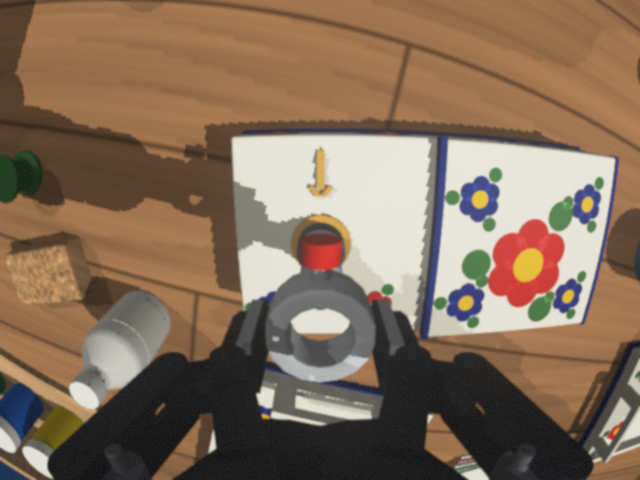

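>>> {"api": "play_rows", "payload": {
  "motion": [
    {"delta_pos":[-0.9,0.3,15],"spin":0,"gripper":1},
    {"delta_pos":[0,0,15],"spin":0,"gripper":1},
    {"delta_pos":[0,0,6],"spin":0,"gripper":1},
    {"delta_pos":[0,0,0],"spin":0,"gripper":1},
    {"delta_pos":[0,0,0],"spin":0,"gripper":1}
  ]
}}

```text
time_s: 17.05
tcp_pos: [0.6177, 0.0069, 0.1277]
eef_rot: [[-0.972, -0.233, 0.001], [-0.233, 0.972, -0.0], [-0.001, -0.0, -1.0]]
wrist_force: [0.1, 0.2, -1.9]
width: 0.516
finger_force: 61.5
```

```bash
sed -i 's/s\["width"\].round(3)/round(s["width"],3)/; s/\.0008\*E/.0004*E/' chk.py; python3 chk.py
```

```text
[0.6177 0.0069 0.1277] 0.516 [ 0.11  0.24 -1.88] [-0.01 -0.06 -0.01] 61.50634378194809 yaw 103.49
[320.8 252.4] [31, 35, 41, 36, 1223] screw in tool mm [32.55 -0.22 -7.12]
to axis [ 0.9 -0.3  0.2]
```

>>> {"api": "play_rows", "payload": {
  "motion": [
    {"delta_pos":[0.8,-0.3,3],"spin":0,"gripper":1},
    {"delta_pos":[0,0,2],"spin":0,"gripper":1},
    {"delta_pos":[0,0,1],"spin":0,"gripper":1},
    {"delta_pos":[0,0,1],"spin":0,"gripper":1},
    {"delta_pos":[0,0,1],"spin":0,"gripper":1},
    {"delta_pos":[0,0,0],"spin":0,"gripper":1}
  ]
}}

```text
time_s: 17.85
tcp_pos: [0.6167, 0.0064, 0.1193]
eef_rot: [[-0.972, -0.233, -0.0], [-0.233, 0.972, -0.0], [0.0, 0.0, -1.0]]
wrist_force: [0.5, 0.4, -0.7]
width: 0.514
finger_force: 61.5
```

```bash
python3 chk.py
```

```text
[0.6167 0.0064 0.1193] 0.514 [ 0.55  0.38 -0.68] [-0.01 -0.01  0.  ] 61.50851637125015 yaw 103.5
[320.6 252.9] [31, 35, 41, 36, 1198] screw in tool mm [32.34 -0.29 -7.1 ]
to axis [-0.3 -0.2  0.1]
```

>>> {"api": "play_rows", "payload": {
  "motion": [
    {"delta_pos":[-0.3,-0.2,1],"spin":0,"gripper":1},
    {"delta_pos":[0,0,1],"spin":0,"gripper":1},
    {"delta_pos":[0,0,2],"spin":0,"gripper":1},
    {"delta_pos":[0,0,2],"spin":0,"gripper":1},
    {"delta_pos":[0,0,0],"spin":0,"gripper":1}
  ]
}}

```text
time_s: 18.52
tcp_pos: [0.6168, 0.0063, 0.1131]
eef_rot: [[-0.972, -0.233, -0.0], [-0.233, 0.972, 0.0], [0.0, 0.0, -1.0]]
wrist_force: [0.6, 0.4, -1.5]
width: 0.518
finger_force: 61.5
```

Clean entry, with no contact force. I'll continue down to TCP z of about 0.100.

>>> {"api": "play_rows", "payload": {
  "motion": [
    {"delta_pos":[0,0,2],"spin":0,"gripper":1},
    {"delta_pos":[0,0,3],"spin":0,"gripper":1},
    {"delta_pos":[0,0,3],"spin":0,"gripper":1},
    {"delta_pos":[0,0,3],"spin":0,"gripper":1},
    {"delta_pos":[0,0,1.5],"spin":0,"gripper":1},
    {"delta_pos":[0,0,0],"spin":0,"gripper":1},
    {"delta_pos":[0,0,0],"spin":0,"gripper":1}
  ]
}}

```text
time_s: 19.4
tcp_pos: [0.6171, 0.0062, 0.101]
eef_rot: [[-0.972, -0.233, 0.0], [-0.233, 0.972, -0.0], [-0.0, -0.0, -1.0]]
wrist_force: [-0.4, -0.6, -2.0]
width: 0.515
finger_force: 61.5
```

```bash
python3 chk.py; python3 - <<'E'
from h import *
w=shot("wrist"); s=shot("side"); c=shot("scene")
W=np.zeros((600,800,3),np.uint8)
W[:400,:400]=cv2.resize(w["img"][230:400,235:405],(400,400),interpolation=cv2.INTER_CUBIC)
for k,(q,y) in enumerate(((s,0),(c,300))):
    u,v=map(int,px(q,[.6174,.0064,.11])); W[y:y+300,400:800]=cv2.resize(q["img"][v-30:v+30,u-40:u+40],(400,300),interpolation=cv2.INTER_CUBIC)
cv2.imwrite("pics/m7.png",W)
E
```

```text
[0.6171 0.0062 0.101 ] 0.515 [-0.44 -0.6  -2.  ] [-0.   -0.05  0.01] 61.508298218250275 yaw 103.5
[320.5 253. ] [31, 36, 41, 35, 1201] screw in tool mm [32.3  -0.33 -7.11]
to axis [0.1 0.1 0. ]
```

View pics/m7.png

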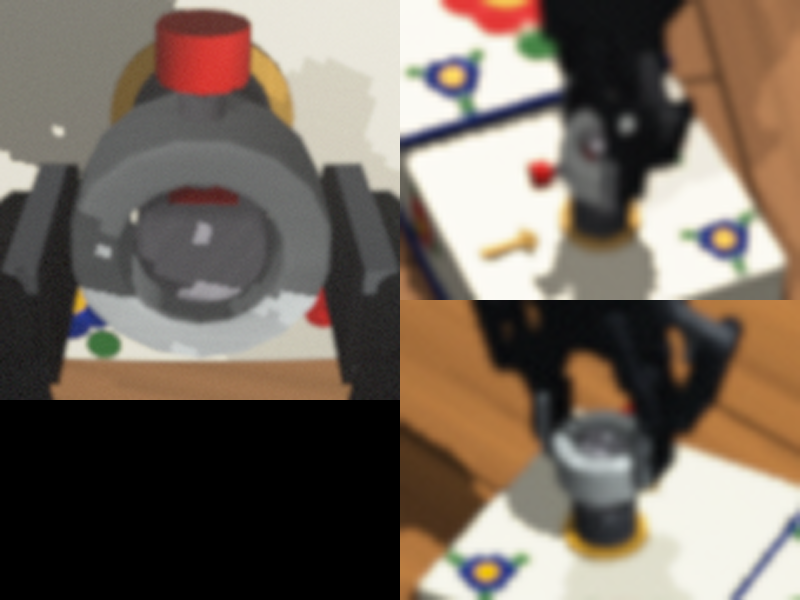

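>>> {"api": "play_rows", "payload": {
  "motion": [
    {"delta_pos":[0.1,0.1,1.1],"spin":0,"gripper":1},
    {"delta_pos":[0,0,0],"spin":0,"gripper":1},
    {"delta_pos":[0,0,0],"spin":0,"gripper":1},
    {"delta_pos":[0,0,0],"spin":0,"gripper":1},
    {"delta_pos":[0,0,0],"spin":0,"gripper":1},
    {"delta_pos":[0,0,0],"spin":0,"gripper":1}
  ]
}}

```text
time_s: 20.35
tcp_pos: [0.6169, 0.0064, 0.0998]
eef_rot: [[-0.972, -0.233, 0.0], [-0.233, 0.972, -0.0], [-0.0, -0.0, -1.0]]
wrist_force: [0.2, 0.3, -1.6]
width: 0.514
finger_force: 61.5
```

```bash
python3 chk.py; python3 - <<'E'
from h import *
a=cv2.imread("pics/w5.png")[220:395,250:395]; b=cv2.imread("pics/last.png")[220:395,250:395]
cv2.imwrite("pics/m8.png",cv2.resize(np.hstack([a,b]),(800,483),interpolation=cv2.INTER_CUBIC))
E
```

```text
[0.6169 0.0064 0.0998] 0.514 [ 0.2   0.28 -1.57] [-0.03 -0.01  0.02] 61.50779217481613 yaw 103.5
[320.6 253. ] [31, 36, 41, 34, 1199] screw in tool mm [32.3  -0.29 -7.1 ]
to axis [-0.1 -0.   0. ]
```

View pics/m8.png

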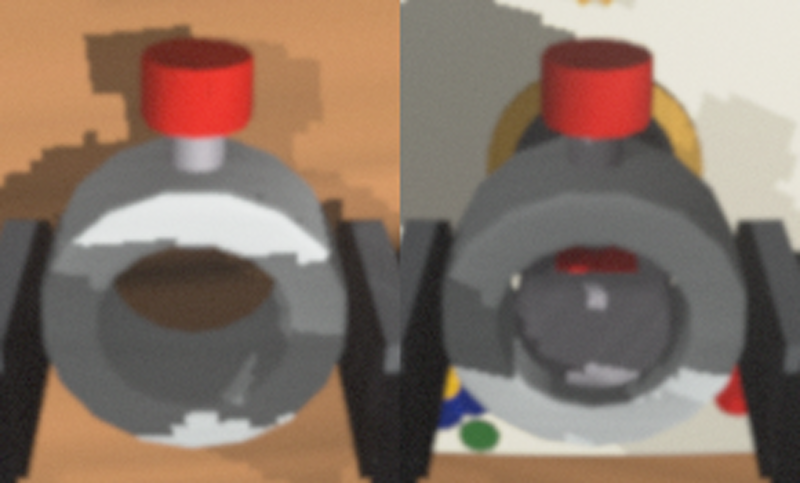

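Compared with the moment of gripping (left), the collar now (right) sits identically between the fingers, so it has not slipped. The shaft end is centred in the bore, and the screw is on the flat's side, towards the arrow.

```bash
python3 -c "
from workcell import workorder; print(workorder.close_job())"
```

```text
the job is handed in; nothing more can be done
None
```

The job is handed in with all steps done in order: the lid is shut, the shaft's flat points at the arrow, and the collar is still held level over the shaft end, top flush with it by the measured finger height and screw towards the arrow.

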